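Line up and lock the cartridge reader

TASK

The code reader's carriage stands loose on its rail. Slide it along until its pointer is opposite the middle of the upright rectangular cartridge standing on the ledge behind the rail, then lock it there by turning the bar knob clockwise until its bar lies along the rail. Leave the cartridge and the round jar standing where they are.

Things in the scene. Friction and masses are not known exactly. Their poses are not given: they have to be found in the camera images.
- station: Fixed station: grey base plate 250 x 440 x 12 mm, an aluminium rail on it (36 mm wide, 400 mm long, top 52 mm above the table) and a white ledge 157 mm behind the rail (55 x 420 mm, top at 50 mm). Origin on the table under the rail's middle; x across the rail, away from the robot, towards the ledge; y along the rail; z up. Place and yaw (up to 12 degrees) vary.
- carriage_part (a joint): Travel of the aluminium carriage along the rail (m): 0 at the middle, growing along the station's y, range -0.14 to 0.14. The carriage is 80 mm long and 120 mm across; it bears the knob on the robot's side and, about 110 mm behind the knob, a white reader head (50 x 50 x 42 mm, top 154 mm above the table). While the knob is loose it slides with about 2 N.
- pointer_tip (a point): Tip of the carriage's dark steel pointer: a level blade 6 mm wide, 66 mm above the table, that sticks out from under the reader head towards the ledge and ends about 14 mm short of the cartridge. x along the pointer to the ledge, y along the rail.
- knob_part (a joint): Turn of the clamp knob (rad), growing clockwise as seen from above: 0 = loose, bar square to the rail; 1.57 = locked, bar along the rail; stop at 1.6. Starts at 0.1 to 0.45, bites from about 0.7 on, needs up to about 0.35 N m, stays where it is left. While it bites the carriage cannot be slid.
- knob_grip (a point): Grip point of the clamp knob, a black bar 70 mm long, 16 mm thick, 32 mm high on a short steel neck; on the turning axis, 11 mm below the bar's top and 33 mm above its slanted seat. z: the axis, pointing out of the knob, leaning 30 degrees from vertical towards the robot (station's -x). x along the bar, y across its thickness; both turn with the knob.
- cartridge: Upright rectangular test cartridge, white with blue foot and cap, 54 mm wide along the ledge, 30 mm deep, 80 mm tall, standing loose on the ledge 65 to 105 mm to one side of the rail's middle. Origin at the centre of its underside, z up.
- jar: Round closed jar, 40 mm across and 60 mm tall, white with a blue cap, standing loose on the ledge to the other side: not the one to read. Origin at the centre of its underside, z up.

How it is judged:
By the outcome, as a careful person would: the job done as asked, in the order asked, and still so for the second after the job is handed in, with the robot touching nothing.
It also fails if it takes over 38 s, if anything falls off the work surface, if the arm or the gripper's body presses on something with over 40 N, if the wrist force passes 120 N, or if a joint passes its speed limit or range.

ROBOT

A 7-joint arm with a two-finger parallel gripper is mounted at the origin on the work surface. World frame = base frame: x ahead of the robot, y to its left, z up, the work surface at z = 0. Lengths are in m, angles in rad, forces in N, time in s.
With the tool pointing down it reaches from about 0.4 to 0.9 m from the base axis. Payload 5.5 kg.
Tool frame: the origin (TCP) lies midway between the tips of the shut fingers; the grasp point (between the pads) lies 19 mm behind it; z points along the fingers, y is the line along which they close (so a half turn about z gives the same grasp; the last joint's range is limited). The gripper opens to 92 mm and grips with 3 to 60 N. Pads are 19 mm wide; open, the fingers measure 130 mm over their backs; the gripper's body (75 mm by 190 mm) begins 47 mm behind the grasp point.
Start: joints at [-0.91, 0.501, -0.427, 1.55, 0.221, 1.138, -0.21], TCP at [0.252, 0.599, 0.227] pointing down, gripper open.
Joint ranges: [-2.88, 2.88], [-0.31, 2.03], [-1.54, 1.56], [0.2, 2.42], [-1.41, 4.55], [0.19, 2.02], [-2.57, 2.57]. Speed limits (rad/s): [2.57, 2.57, 3.14, 3.14, 3.14, 3.14, 3.14].

INTERFACE

Orientations are given as a unit quaternion [w, x, y, z].
In Python, from station import env, cams gives the robot as it stands.
- The arm moves only by the tool move_arm, never from a script. Its argument "plan" is a list of rows, each an object with "delta_rot": the turn, a rotation vector about the tool's x, y, z in rad, a list of three; "dp": the shift along the tool's x, y, z in mm, a list of three; "gripper": the opening, from 0 (shut) to 1 (fully open). A call has 1 to 10 rows; each row is the pose to reach, as a shift and turn from the pose commanded when the call began, along the tool's axes at that moment; what a row does not reach only later rows make up. A row lasts 1/8 s, in which the tool goes at most 62.5 mm and 10.7 degrees, less where a joint would pass 70% of its speed; a pose out of reach is approached as far as the arm can. A call with a gripper value outside its range is refused whole. The fingers move at their own pace and stop on an object; "grip_force" is the grip in N (left out, the last holds). Time passes only in rows, so rows that repeat a pose let the fingers close. It gives the time, the measured TCP pose, the force, the opening and the grip force at its end, in the units of the state.
- env.read_state(): the state, without advancing time (a new reading comes with each control period).
- cams.snapshot(name): name is "side" or "top"; returns (picture, depth): 400x640x3 uint8, red, green, blue; 400x640 float32, m along the optical axis (not along the pixel's ray), 0 where there is no reading.
- cams.camera_info(name): a dict with "camera_matrix" (3x3 intrinsics, pixels), "distortion" ([k1, k2, p1, p2, k3] as OpenCV has them; the pictures are not rectified), "T" (4x4, takes a point from camera to world coordinates). Camera axes: x right, y down, z forward; pixel columns grow to the right and rows downward; lengths in m; the calibration is good to about 2 mm. A picture is of the moment at which its call begins. camera_info takes no time and is no camera call.
- env.sign_off(): hands the job in; it is judged then, once.
Trained networks look in the newest picture that a camera, given by its name, has taken for a name from the list of things; names that differ only in an ending like _2 or _b are one class to them, and where a whole thing is asked for, a point or a joint stands for the part that bears it (a point fixed in the world has none). Each returns a list of dicts, best first, with "score" (0 to 1); they miss things now and then, are a little off and sometimes report something else, mostly with a low value. They report only what shows in the picture. A call takes as long as a camera call.
- cams.trace(camera, query): "region" (400x640 bool, what is visible of it) and "rect" ([left, top, width, height] in pixels, round what is visible of it).
The state is a dict: "t": time; "qpos": joint angles; "qd": joint speeds; "joint_torque": joint torques, N m; "position": TCP position; "tcp_rot": TCP orientation; "ft_force": force on the tool from outside, world axes, zero at the start; "moment": the same for the moment, N m; "gripper_width": finger opening in m; "gripper_force": force on a finger pad.
Only numpy, scipy, OpenCV 4.12 (cv2) and the standard library are available. Lean on these libraries where they do the work, as an engineer would, in place of code of your own. Each camera call takes 0.05 s, during which the arm holds its last target. There are 200 camera calls.

## Working session

There is one attempt and no reset: what is moved stays moved. The work goes in short steps, Python scripts to look and compute and a tool call to move; the robot and the scene stay as the last step left them, time stands still between calls to the robot, and variables do not carry over. Pictures are saved under pics/ and viewed, at most 10 in all, crops included, and the job is handed in when it is done.

Besides the shell and the picture viewer there is one more tool, called as name(argument=value, ...) on one line, values as JSON. move_arm: Moves the arm, as the interface text tells. Its arguments: {"type":"object","properties":{"plan":{"type":"array"},"grip_force":{"type":"number"}},"required":["plan"]}

```bash
ls; mkdir -p pics
python3 - <<'E'
from station import env,cams
import cv2,numpy as np
s=env.read_state();print({k:np.round(v,3).tolist() for k,v in s.items()})
ims=[]
for n in("side","top"):
    im,d=cams.snapshot(n);cv2.imwrite(f"pics/{n}0.png",im[...,::-1]);np.savez(f"{n}0.npz",im=im,d=d)
    c=cams.camera_info(n);print(n,np.round(c["camera_matrix"],1).tolist(),np.round(c["distortion"],3),np.round(c["T"],3).tolist())
    for q in("carriage_part","pointer_tip","knob_part","knob_grip","cartridge","jar"):
        for r in cams.trace(n,q)[:2]: print(n,q,round(r["score"],2),r["rect"],r["region"].sum())
E
```

```text
pics
{'t': 0.0, 'qpos': [-0.91, 0.502, -0.427, 1.551, 0.221, 1.138, -0.21], 'qd': [0.0, -0.002, 0.001, -0.001, 0.001, -0.001, 0.0], 'joint_torque': [0.001, -56.66, -5.817, -27.912, -0.069, 0.031, 0.0], 'position': [0.252, 0.599, 0.226], 'tcp_rot': [-0.0, 0.198, 0.98, -0.001], 'ft_force': [-0.583, -0.109, 0.405], 'moment': [-0.013, 0.002, 0.002], 'gripper_force': 0.0, 'gripper_width': 0.092}
side [[406.7, 0.0, 316.7], [0.0, 406.7, 198.4], [0.0, 0.0, 1.0]] [-0.019  0.     0.     0.     0.   ] [[-0.734, -0.408, 0.542, 0.31], [-0.679, 0.428, -0.597, 0.401], [0.011, -0.806, -0.591, 0.505], [0.0, 0.0, 0.0, 1.0]]
side carriage_part 0.94 [295.7, 166.8, 97.2, 111.2] 5956
side pointer_tip 0.7 [294.9, 167.6, 99.5, 110.2] 5836
side knob_part 0.59 [358.5, 192.0, 32.3, 48.6] 1089
side knob_grip 0.78 [357.2, 191.2, 35.9, 48.9] 1070
side cartridge 0.91 [317.5, 137.8, 21.1, 36.0] 689
side jar 0.72 [246.8, 192.8, 23.3, 41.0] 825
top [[365.0, 0.0, 317.9], [0.0, 365.0, 203.4], [0.0, 0.0, 1.0]] [0.016 0.    0.    0.    0.   ] [[0.018, -0.983, 0.185, 0.561], [-0.999, -0.025, -0.038, 0.017], [0.042, -0.184, -0.982, 0.749], [0.0, 0.0, 0.0, 1.0]]
top carriage_part 0.69 [292.3, 189.5, 46.6, 102.3] 3839
top pointer_tip 0.8 [287.8, 188.1, 52.7, 103.5] 3838
top knob_part 0.71 [306.1, 250.1, 22.6, 42.6] 581
top knob_part 0.4 [266.5, 159.7, 22.0, 23.2] 454
top knob_grip 0.62 [304.7, 248.6, 23.0, 43.0] 631
top cartridge 0.78 [363.3, 152.2, 36.6, 26.2] 810
top jar 0.94 [266.4, 158.3, 23.7, 28.3] 477
```

View pics/side0.png

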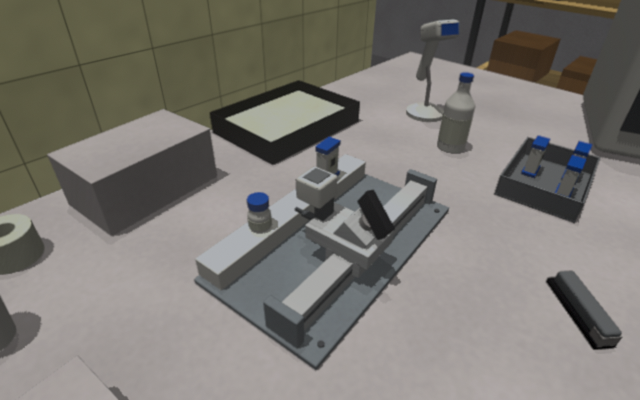

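View pics/top0.png

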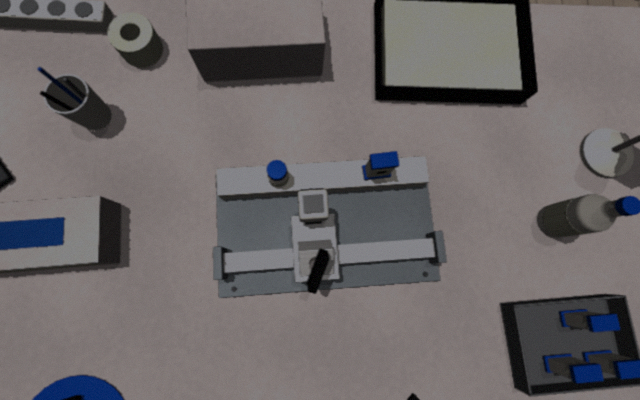

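```bash
cat > h.py <<'E'
import numpy as np,cv2
from station import env,cams
from scipy.spatial.transform import Rotation as R
def cloud(n,im=None,d=None):
    if im is None: im,d=cams.snapshot(n)
    c=cams.camera_info(n);K=np.array(c["camera_matrix"]);D=np.array(c["distortion"]);T=np.array(c["T"])
    v,u=np.mgrid[:400,:640];p=np.stack([u,v],-1).reshape(-1,1,2).astype(np.float64)
    q=cv2.undistortPoints(p,K,D).reshape(400,640,2)
    P=np.dstack([q*d[...,None],d])
    W=P@T[:3,:3].T+T[:3,3];W[d<=0]=np.nan
    return W,im
E
python3 - <<'E'
from h import *
for n in("top","side"):
    z=np.load(n+"0.npz");W,im=cloud(n,z["im"],z["d"]);X,Y,Z=np.moveaxis(W,-1,0)
    roi=(X>.4)&(X<.85)&(abs(Y)<.35)
    m=((Z>.043)&(Z<.06)&roi).astype(np.uint8)
    k,l,st,_=cv2.connectedComponentsWithStats(m)
    for i in range(1,k):
        if st[i,4]>300:
            p=W[l==i];r=cv2.minAreaRect((p[:,:2]*1000).astype(np.float32));e=np.linalg.svd(p[:,:2]-p[:,:2].mean(0),full_matrices=0)[2][0]
            print(n,st[i],"rect",np.round(r[0],1),np.round(r[1],1),round(r[2],2),"z",np.median(p[:,2]).round(4),"dir",np.degrees(np.arctan2(*e)).round(2))
    for q in("knob_grip","cartridge","jar","carriage_part"):
        r=cams.trace(n,q)[0]["region"] if False else None
    for nm,a,b in(("head",.145,.162),("cap/jar",.10,.138)):
        m=((Z>a)&(Z<b)&roi).astype(np.uint8);k,l,st,_=cv2.connectedComponentsWithStats(m)
        for i in range(1,k):
            if st[i,4]>30:
                p=W[l==i];r=cv2.minAreaRect((p[:,:2]*1000).astype(np.float32));print(n,nm,st[i],np.round(r[0],1),np.round(r[1],1),round(r[2],1),np.median(p[:,2]).round(4),im[l==i].mean(0).round())
E
```

```text
top [ 216  156  214   41 4827] rect [750.9 -20.1] [ 56.  421.4] 5.21 z 0.0499 dir -4.87
top [ 336  231  102   33 1914] rect [ 607.  -141.2] [ 58.7 189.3] 4.28 z 0.0521 dir -5.38
top [ 222  247   72   32 1401] rect [582.9 100.9] [ 57.7 130.2] 5.47 z 0.0519 dir 174.91
top head [297 188  32  32 890] [674.6   3.1] [52.1 50. ] 5.6 0.1533 [102. 101. 102.]
top head [314 252  15  24 222] [575.2 -13.2] [17.2 38.2] 74.8 0.1524 [6. 5. 6.]
top cap/jar [368 151  31  21 525] [ 760.8 -122.7] [28.5 50.1] 8.8 0.1295 [16. 40. 89.]
top cap/jar [266 160  21  20 328] [743.4  69.2] [35.6 35.5] 82.5 0.1098 [ 20.  49. 108.]
top cap/jar [299 219  28   5  68] [649.3   1.8] [ 3.  46.5] 2.5 0.1227 [34. 33. 32.]
top cap/jar [298 244  35  50 774] [569.3  -5.4] [82.9 59.1] 2.9 0.1138 [78. 76. 76.]
side [334 154  32  33 514] rect [ 764.6 -175.3] [ 56.8 110. ] 6.21 z 0.0505 dir -22.3
side [ 383  176   53   49 1004] rect [ 612.8 -173.4] [ 59.7 155.1] 0.28 z 0.0525 dir -6.36
side [ 195  189  116   89 2792] rect [742.9  68.3] [ 57.6 245.3] 5.14 z 0.0503 dir -5.16
side [ 282  237  104   80 2007] rect [568.1  72.3] [131.4 150.1] 30.1 z 0.0524 dir -4.68
side [263 306  41  30 307] rect [572.8 180.1] [61.5 16. ] 19.84 z 0.0517 dir -100.84
side head [296 167  41  26 658] [672.6   3.4] [49.6 49.8] 5.1 0.1534 [123. 124. 123.]
side head [361 190  21  20 239] [575.4 -12.9] [18.1 37.2] 72.6 0.1512 [37. 37. 38.]
side cap/jar [315 137  26  26 479] [ 760.6 -123.3] [29.1 51.7] 8.9 0.1246 [55. 69. 97.]
side cap/jar [296 184  41  29 586] [660.7  13.3] [65.9 34.1] 50.0 0.1239 [74. 73. 71.]
side cap/jar [246 192  23  18 333] [742.4  69.7] [35.5 36. ] 1.1 0.11 [ 43.  65. 116.]
side cap/jar [ 338  200   57   40 1132] [566.8   8.9] [45.5 75.4] 82.4 0.1167 [79. 79. 79.]
```

```bash
cat >> h.py <<'E'
yaw=np.radians(5.2);sx=np.array([np.cos(yaw),np.sin(yaw),0]);sy=np.array([-np.sin(yaw),np.cos(yaw),0]);sz=np.array([0,0,1.])
ax=-.5*sx+np.sqrt(.75)*sz; uu=np.sqrt(.75)*sx+.5*sz
def bar(W,im,near):
    m=(im.max(-1)<75)&(np.linalg.norm(W-near,axis=-1)<.06)&(W[...,2]>.1)
    p=W[m];h=p@ax;top=np.percentile(h,95);
    hs=np.sort(h);q=p[(h>top-.006)];hm=np.median(q@ax)
    r=cv2.minAreaRect((np.c_[q@uu,q@sy]*1000).astype(np.float32));b=cv2.boxPoints(r);e=max((b[1]-b[0],b[2]-b[1]),key=np.linalg.norm)
    if e[0]<0:e=-e
    th=np.arctan2(-e[1],e[0]) # clockwise from above positive
    c=r[0][0]/1000*uu+r[0][1]/1000*sy+hm*ax-.011*ax
    return c,np.round(r[1],1),th,len(q),hm
def summary(names=("top","side")):
    o=[]
    return o
E
python3 - <<'E'
from h import *
for n in("top","side"):
    z=np.load(n+"0.npz");W,im=cloud(n,z["im"],z["d"])
    c,sz_,th,k,hm=bar(W,im,np.array([.565,-.008,.135]));print(n,c.round(4),sz_,th.round(3),k,hm.round(4))
    o=np.array([.7509,-.0201,.05]);print((c-o)@sx,(c-o)@sy)
    big=cv2.resize(im[150:310,200:440],None,fx=3.3,fy=3.3,interpolation=2)[...,::-1] if n=="top" else cv2.resize(im[120:290,240:440],None,fx=3.5,fy=3.5,interpolation=2)[...,::-1]
    cv2.imwrite(f"pics/{n}0c.png",big)
s=env.read_state();Rt=R.from_quat(np.roll(s["tcp_rot"],-1)).as_matrix();print(Rt.round(3))
E
```

```text
top [ 0.5628 -0.0076  0.1341] [16.6 69.7] 0.38 381 -0.1528
-0.1862429936388926 0.029461681914188263
side [ 0.5619 -0.0067  0.134 ] [16.8 68.7] 0.368 434 -0.1524
-0.18702791342553624 0.030461052489139436
[[-0.922  0.387  0.   ]
 [ 0.387  0.922  0.   ]
 [ 0.     0.    -1.   ]]
```

View pics/top0c.png

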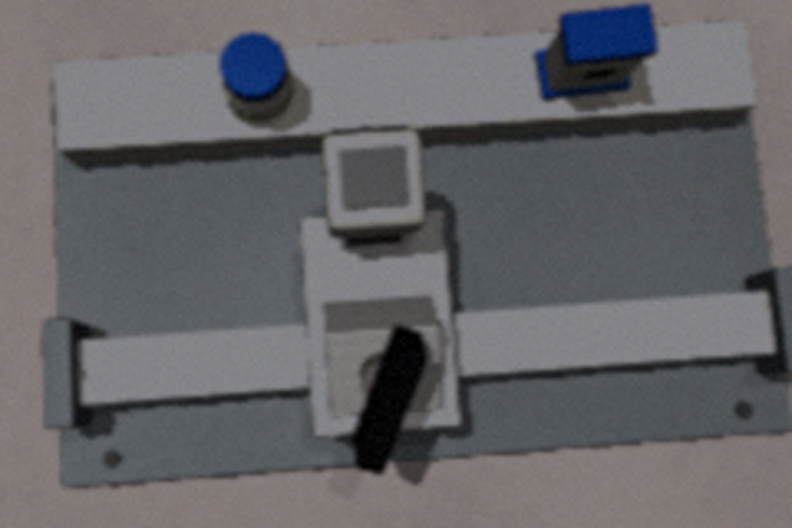

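```bash
cat >> h.py <<'E'
def goal(c,th,off):
    e=np.cos(th)*uu-np.sin(th)*sy; z=-ax; x=-e; y=np.cross(z,x)
    return c+ax*(off-.019),np.c_[x,y,z]
def cmd(p,Rg,frm=None):
    s=env.read_state()
    p0,R0=frm if frm else (s["position"],R.from_quat(np.roll(s["tcp_rot"],-1)).as_matrix())
    return (R0.T@(p-np.array(p0))*1000).round(1), R.from_matrix(R0.T@Rg).as_rotvec().round(4)
E
python3 - <<'E'
from h import *
c=np.array([.5624,-.0072,.134])
p,Rg=goal(c,.374,.12);print(p,cmd(p,Rg))
z=np.load("top0.npz");W,im=cloud("top",z["im"],z["d"])
for a,b,cc,d in((0,.8,.15,.3),(0,.8,.3,.45),(0,.8,.45,.6),(0,.45,-.3,.15)):
    m=(W[...,0]>a)&(W[...,0]<b)&(W[...,1]>cc)&(W[...,1]<d);q=W[m];i=q[:,2].argsort()[-20];print(a,b,cc,d,q[i].round(3))
E
```

```text
[ 0.51210784 -0.01177695  0.22146857] (array([-476.7, -462.5,    5.3]), array([-0.2189, -0.4759, -0.1119]))
0 0.8 0.15 0.3 [0.564 0.166 0.07 ]
0 0.8 0.3 0.45 [0.663 0.415 0.083]
0 0.8 0.45 0.6 [0.607 0.54  0.083]
0 0.45 -0.3 0.15 [ 0.331 -0.191  0.011]
```

move_arm(plan=[{"dp":[-60,-58,-10],"delta_rot":[0,0,0],"gripper":0.7},{"dp":[-477,-462,5],"delta_rot":[-0.219,-0.476,-0.112],"gripper":0.7},{"dp":[-477,-462,5],"delta_rot":[-0.219,-0.476,-0.112],"gripper":0.7},{"dp":[-477,-462,5],"delta_rot":[-0.219,-0.476,-0.112],"gripper":0.7},{"dp":[-477,-462,5],"delta_rot":[-0.219,-0.476,-0.112],"gripper":0.7},{"dp":[-477,-462,5],"delta_rot":[-0.219,-0.476,-0.112],"gripper":0.7},{"dp":[-477,-462,5],"delta_rot":[-0.219,-0.476,-0.112],"gripper":0.7},{"dp":[-477,-462,5],"delta_rot":[-0.219,-0.476,-0.112],"gripper":0.7},{"dp":[-477,-462,5],"delta_rot":[-0.219,-0.476,-0.112],"gripper":0.7},{"dp":[-477,-462,5],"delta_rot":[-0.219,-0.476,-0.112],"gripper":0.7}], grip_force=20)

```text
t: 1.95
position: [0.4879, 0.047, 0.223]
tcp_rot: [0.251, 0.137, 0.956, 0.06]
ft_force: [-0.1, 1.2, 0.1]
gripper_width: 0.0643
gripper_force: 0.0
```

Run:
```python
from h import *
c=np.array([.5624,-.0072,.134])
for o in(.12,.0):
    p,Rg=goal(c,.374,o);print(p,cmd(p,Rg))
s=env.read_state();print(s["t"],s["qpos"],s["position"])
```

```text
[ 0.51210784 -0.01177695  0.22146857] (array([-36.7, -50.8,  10.6]), array([ 0.001 , -0.0026, -0.0016]))
[ 0.5718609  -0.00633899  0.11754552] (array([-37. , -50.9, 130.6]), array([ 0.001 , -0.0026, -0.0016]))
1.95 [-0.54808873 -0.10826169  0.34612722  2.39352124  0.26071533  0.34042129
  0.86898632] [0.48791959 0.04696552 0.22301308]
```

move_arm(plan=[{"dp":[-37,-51,11],"delta_rot":[0,0,0],"gripper":0.7},{"dp":[-37,-51,11],"delta_rot":[0,0,0],"gripper":0.7},{"dp":[-37,-51,70],"delta_rot":[0,0,0],"gripper":0.7},{"dp":[-37,-51,70],"delta_rot":[0,0,0],"gripper":0.7},{"dp":[-37,-51,70],"delta_rot":[0,0,0],"gripper":0.7}])

```text
t: 2.58
position: [0.5402, -0.0072, 0.1673]
tcp_rot: [0.248, 0.137, 0.957, 0.059]
ft_force: [-0.3, 0.2, -0.0]
gripper_width: 0.0646
gripper_force: 0.0
```

Run:
```python
from h import *
c=np.array([.5624,-.0072,.134])
p,Rg=goal(c,.374,0);print(p,cmd(p,Rg))
s=env.read_state();print(s["t"],s["qpos"],s["position"])
W,im=cloud("top");cv2.imwrite("pics/t1.png",cv2.resize(im[130:330,200:460],None,fx=3,fy=3)[...,::-1])
```

```text
[ 0.5718609  -0.00633899  0.11754552] (array([-3.5, -0.8, 58.8]), array([-0.0016, -0.008 , -0.0009]))
2.575 [-0.47169153  0.13181835  0.49611479  2.34350226 -0.59069909  0.19989492
  1.8435529 ] [ 0.54021001 -0.00721569  0.1672792 ]
```

View pics/t1.png

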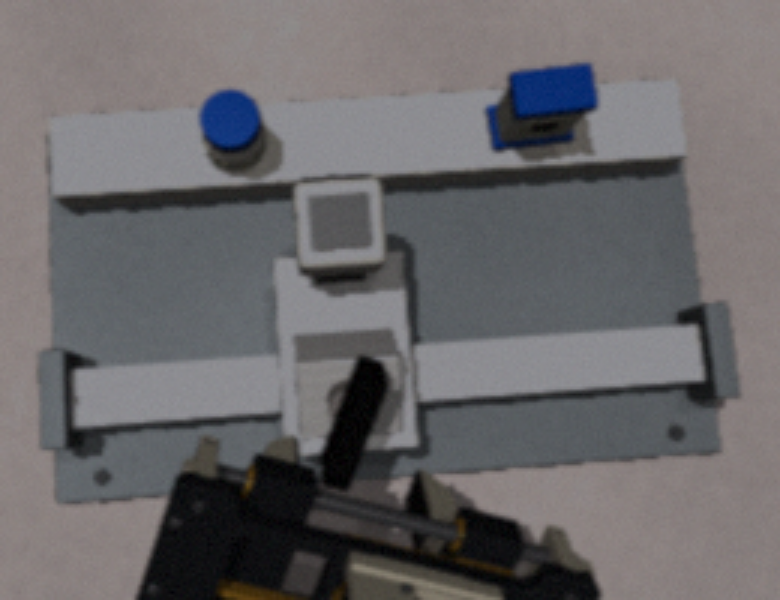

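move_arm(plan=[{"dp":[-3,-1,30],"delta_rot":[0,-0.008,0],"gripper":0.7},{"dp":[-3,-1,58],"delta_rot":[0,-0.008,0],"gripper":0.7},{"dp":[-3,-1,58],"delta_rot":[0,-0.008,0],"gripper":0.7},{"dp":[-3,-1,58],"delta_rot":[0,-0.008,0],"gripper":0.7}])

```text
t: 3.12
position: [0.5749, 0.002, 0.1268]
tcp_rot: [0.249, 0.14, 0.957, 0.056]
ft_force: [0.1, -0.7, 0.6]
gripper_width: 0.0645
gripper_force: 0.0
```

Run:
```python
from h import *
c=np.array([.5624,-.0072,.134])
p,Rg=goal(c,.374,0);print(p,cmd(p,Rg))
s=env.read_state();print(s["t"],s["qpos"],s["position"])
```

```text
[ 0.5718609  -0.00633899  0.11754552] (array([  4.4, -10.3,   6.2]), array([-0.0095, -0.0047, -0.0053]))
3.125 [-0.7495436   0.36148745  0.82076394  2.30461316 -1.40343007  0.28726237
  2.56718808] [0.5749187  0.00198927 0.12681866]
```

```bash
cat > kin.py <<'E'
import numpy as np
from scipy.spatial.transform import Rotation as R
from scipy.optimize import least_squares
def fk(q,g):
    s,h,L1,L2,L3,e,a6,g0=g[0],*g[1:8]
    z=lambda t:R.from_euler('z',s*t); y=lambda t:R.from_euler('y',t)
    A=z(q[0])*y(q[1])*z(q[2]); p=np.array([0,0,h])+A.apply([e,0,L1])
    B=A*y(q[3]);p=p+B.apply([-e,0,0]); B=B*z(q[4]); p=p+B.apply([0,0,L2]); C=B*y(q[5]); p=p+C.apply([a6,0,0]); C=C*z(q[6])*R.from_euler('z',g0)
    return p+C.apply([0,0,L3]),C
E
python3 - <<'E'
from kin import *; from h import env
s=env.read_state()
Q=[[-.91,.502,-.427,1.551,.221,1.138,-.21],[-0.54808873,-0.10826169,0.34612722,2.39352124,0.26071533,0.34042129,0.86898632],[-0.47169153,0.13181835,0.49611479,2.34350226,-0.59069909,0.19989492,1.8435529],s["qpos"]]
P=[[.252,.599,.226],[.48792,.04697,.22301],[.54021,-.00722,.16728],s["position"]]
O=[[0,.198,.98,-.001],[.251,.137,.956,.06],[.248,.137,.957,.059],s["tcp_rot"]]
O=[R.from_quat(np.roll(o,-1)) for o in O]
for sg in(1,-1):
  for base in (0,1):
    def f(x):
        g=[sg,*x[:7]];r=[]
        for q,p,o in zip(Q,P,O):
            a,C=fk(q,g);Z=R.from_euler('z',x[7]);a=Z.apply(a);C=Z*C
            r+=list((a-p)*5)+list((C.inv()*o).as_rotvec())
        return r
    best=min((least_squares(f,[.3,.4,.4,.25,0,0,g0,b0]) for g0 in(0,1.57,3.14,-1.57) for b0 in(0,1.57,3.14,-1.57)),key=lambda r:r.cost)
    print(sg,best.cost,best.x.round(4))
E
```

```text
1 3.523553390690765 [ 0.5153 -0.8238 -0.6779  0.2819  0.5685  0.1792 -0.9162  0.0099]
1 3.523553390690765 [ 0.5153 -0.8238 -0.6779  0.2819  0.5685  0.1792 -0.9162  0.0099]
-1 0.0010269861566285859 [ 3.782e-01  5.129e-01  4.754e-01  3.982e-01 -7.600e-03  1.000e-04
  1.532e+00 -4.360e-02]
-1 0.0010269861566285859 [ 3.782e-01  5.129e-01  4.754e-01  3.982e-01 -7.600e-03  1.000e-04
  1.532e+00 -4.360e-02]
```

```bash
cat >> kin.py <<'E'
G=[-1,.3782,.5129,.4754,.3982,-.0076,.0001,1.532];ZB=R.from_euler('z',-.0436)
lo=np.array([-2.88,-.31,-1.54,.2,-1.41,.19,-2.57]);hi=np.array([2.88,2.03,1.56,2.42,4.55,2.02,2.57])
def FK(q):
    a,C=fk(q,G);return ZB.apply(a),ZB*C
def ik(p,Rg,q0,reg=0.003,m=.02):
    f=lambda q:np.r_[(FK(q)[0]-p)*5,(FK(q)[1].inv()*Rg).as_rotvec(),reg*(q-q0)]
    r=least_squares(f,np.clip(q0,lo+m+.001,hi-m-.001),bounds=(lo+m,hi-m));return r.x,np.abs(r.fun[:6]).max()
E
cat > plan.py <<'E'
from kin import *; from h import sx,sy,uu,ax,sz
c0=np.array([.5624,-.0072,.134])
def pose(slide,turn,th0,lean,flip,off=0):
    # lean: angle from vertical at grip
    def base(th):
        e=np.cos(th)*uu-np.sin(th)*sy; b=np.cross(ax,e)
        Rk=np.c_[-e,np.cross(-ax,-e),-ax]; return Rk
    Rk=base(th0); Rt=R.from_matrix(Rk)*R.from_euler('y',lean)
    if flip: Rt=Rt*R.from_euler('z',np.pi)
    Rt=R.from_rotvec(-ax*turn)*Rt
    c=c0+sy*slide; return c+Rt.apply([0,0,.019-off]),Rt
if __name__=="__main__":
    from h import env
    print("cur fk",FK(env.read_state()["qpos"])[0],env.read_state()["position"])
    rng=np.random.default_rng(0)
    for lean in(-.2,0,.2,.4):
      for flip in(0,1):
        row=[]
        for sl,tu in((0,0),(-.1335,0),(-.1335,.6),(-.1335,1.2)):
            p,Rt=pose(sl,tu,.374,lean,flip);B=None
            for k in range(14):
                q,e=ik(p,Rt,rng.uniform(lo,hi))
                if e<1e-2:
                    mg=np.minimum((q-lo),(hi-q)).min()
                    if B is None or mg>B[0]: B=(mg,q)
            row.append(None if B is None else (round(B[0],2),B[1].round(2).tolist()))
        print(lean,flip);[print("   ",r) for r in row]
E
python3 plan.py
```

```text
cur fk [0.57380618 0.00113498 0.12640861] [0.5749187  0.00198927 0.12681866]
-0.2 0
    None
    (np.float64(0.04), [1.43, 1.04, -1.42, 2.38, 2.07, 0.73, -0.07])
    (np.float64(0.06), [1.33, 1.05, -1.47, 2.36, 1.98, 0.94, -0.66])
    (np.float64(0.14), [1.0, 0.51, -0.99, 2.28, 1.69, 0.45, -1.32])
-0.2 1
    None
    (np.float64(0.04), [-0.11, 0.41, 0.52, 2.38, 4.1, 0.51, 0.53])
    (np.float64(0.06), [-0.44, 0.44, 0.77, 2.36, 4.12, 0.4, -0.23])
    (np.float64(0.14), [1.07, 0.58, -1.09, 2.28, 1.7, 0.53, 1.84])
0 0
    (np.float64(0.06), [0.82, 0.43, -0.93, 2.32, 1.51, 0.25, -0.11])
    (np.float64(0.04), [1.17, 0.54, -1.0, 2.22, 1.11, 0.23, 0.61])
    (np.float64(0.13), [1.25, 0.62, -1.11, 2.22, 1.27, 0.32, -0.12])
    (np.float64(0.02), [1.41, 1.09, -1.52, 2.22, 1.6, 0.84, -0.85])
0 1
    (np.float64(0.02), [-0.38, 0.31, 0.45, 2.31, -1.39, 0.21, -0.5])
    (np.float64(0.03), [-0.13, 0.39, 0.55, 2.22, -1.38, 0.43, -0.26])
    (np.float64(0.05), [0.39, 0.34, -0.05, 2.22, -1.12, 0.24, -1.05])
    (np.float64(0.1), [1.23, 0.59, -1.08, 2.23, 1.23, 0.29, 2.45])
0.2 0
    (np.float64(0.27
[... 395 characters left out ...]
)
    (np.float64(0.24), [-0.23, 0.53, 0.8, 2.07, -1.17, 0.81, -1.04])
    (np.float64(0.2), [0.88, 0.45, -0.46, 2.13, -0.77, 0.39, -1.83])
0.4 0
    (np.float64(0.44), [0.39, 0.42, -0.37, 1.98, -0.03, 0.65, 1.41])
    (np.float64(0.55), [0.19, 0.47, 0.17, 1.87, -0.39, 0.78, 1.94])
    (np.float64(0.52), [0.6, 0.5, -0.17, 1.9, -0.52, 0.77, 1.62])
    (np.float64(0.41), [0.65, 0.51, -0.08, 2.01, -0.96, 0.77, 1.55])
0.4 1
    (np.float64(0.44), [-0.09, 0.41, 0.21, 1.98, -0.41, 0.69, -1.41])
    (np.float64(0.55), [0.95, 0.61, -0.84, 1.87, 0.37, 0.77, -1.84])
    (np.float64(0.52), [0.75, 0.52, -0.36, 1.9, -0.39, 0.73, -1.63])
    (np.float64(0.36), [0.49, 0.52, 0.12, 2.01, -1.05, 0.84, -1.53])
```

```bash
cat > sim.py <<'E'
from plan import *; from h import env,cmd
L=.35
if __name__=="__main__":
    q=np.array(env.read_state()["qpos"])
    seq=[(0,0,.04),(0,0,.02),(0,0,0)]+[(-.1335*k/5,0,0) for k in range(1,6)]+[(-.1335,1.2*k/8,0) for k in range(1,9)]
    for sl,tu,off in seq:
        p,Rt=pose(sl,tu,.374,L,0,off);q,e=ik(p,Rt,q,.02,.005);print(round(sl,3),round(tu,2),off,q.round(2),round(e,4),FK(q)[1].as_matrix()[:,2].round(2))
    for off in(.04,0):
        p,Rt=pose(0,0,.374,L,0,off);print(cmd(p,Rt.as_matrix()))
E
python3 sim.py
```

```text
0 0 0.04 [-0.75  0.52  1.07  2.01 -0.86  0.91  2.11] 0.0006 [ 0.18  0.14 -0.97]
0 0 0.02 [-0.73  0.55  1.03  2.02 -0.9   0.88  2.14] 0.0 [ 0.18  0.14 -0.97]
0 0 0 [-0.7   0.58  1.    2.02 -0.94  0.86  2.17] 0.0 [ 0.18  0.14 -0.97]
-0.027 0 0 [-0.64  0.59  0.99  2.01 -0.94  0.88  2.22] 0.0001 [ 0.18  0.14 -0.97]
-0.053 0 0 [-0.58  0.6   0.99  1.99 -0.95  0.9   2.27] 0.0001 [ 0.18  0.14 -0.97]
-0.08 0 0 [-0.52  0.62  0.98  1.97 -0.95  0.92  2.31] 0.0001 [ 0.18  0.14 -0.97]
-0.107 0 0 [-0.46  0.63  0.98  1.94 -0.95  0.94  2.35] 0.0001 [ 0.18  0.14 -0.97]
-0.134 0 0 [-0.41  0.65  0.97  1.92 -0.95  0.96  2.38] 0.0 [ 0.18  0.14 -0.97]
-0.134 0.15 0 [-0.37  0.66  0.97  1.92 -1.    1.01  2.31] 0.0 [ 0.2   0.19 -0.96]
-0.134 0.3 0 [-0.33  0.67  0.96  1.92 -1.05  1.05  2.23] 0.0 [ 0.22  0.23 -0.95]
-0.134 0.45 0 [-0.29  0.67  0.96  1.93 -1.1   1.08  2.15] 0.0 [ 0.24  0.27 -0.93]
-0.134 0.6 0 [-0.26  0.68  0.95  1.94 -1.16  1.11  2.08] 0.0 [ 0.28  0.31 -0.91]
-0.134 0.75 0 [-0.22  0.68  0.94  1.96 -1.21  1.13  2.  ] 0.0 [ 0.31  0.34 -0.89]
-0.134 0.9 0 [-0.2   0.69  0.93  1.99 -1.27  1.15  1.93] 0.0 [ 0.35  0.36 -0.86]
-0.134 1.05 0 [-0.17  0.69  0.93  2.01 -1.33  1.16  1.85] 0.0 [ 0.39  0.38 -0.84]
-0.134 1.2 0 [-0.15  0.69  0.92  2.05 -1.39  1.17  1.78] 0.0 [ 0.44  0.38 -0.81]
(array([ -2.7, -10.7, -32.5]), array([-0.0085,  0.3453, -0.0069]))
(array([ 10.9, -10.4,   5.1]), array([-0.0085,  0.3453, -0.0069]))
```

move_arm(plan=[{"dp":[-3,-11,-32],"delta_rot":[-0.008,0.345,-0.007],"gripper":0.7},{"dp":[-3,-11,-32],"delta_rot":[-0.008,0.345,-0.007],"gripper":0.7},{"dp":[-3,-11,-32],"delta_rot":[-0.008,0.345,-0.007],"gripper":0.7},{"dp":[-3,-11,-32],"delta_rot":[-0.008,0.345,-0.007],"gripper":0.7},{"dp":[-3,-11,-32],"delta_rot":[-0.008,0.345,-0.007],"gripper":0.7}])

```text
t: 3.75
position: [0.5574, -0.0116, 0.153]
tcp_rot: [0.082, 0.125, 0.985, 0.083]
ft_force: [0.4, 0.3, -0.2]
gripper_width: 0.0647
gripper_force: 0.0
```

```bash
cat > st.py <<'E'
from sim import *
import sys
a=[float(v) for v in sys.argv[1:]]
s=env.read_state();print(s["t"],np.round(s["qpos"],2),np.round(s["position"],4),np.round(s["ft_force"],1),np.round(s["gripper_width"],4))
p,Rt=pose(a[0],a[1],.374,a[3] if len(a)>3 else L,0,a[2]);print(cmd(p,Rt.as_matrix()))
E
python3 st.py 0 0 .04;python3 sim.py|head -16
```

```text
3.75 [-0.7   0.46  0.96  2.04 -0.78  0.82  2.05] [ 0.5574 -0.0116  0.153 ] [ 0.4  0.3 -0.2] 0.0647
(array([-1. ,  1.9, -0.9]), array([ 0.0001,  0.0004, -0.003 ]))
0 0 0.04 [-0.68  0.47  0.96  2.01 -0.78  0.86  2.05] 0.0 [ 0.18  0.14 -0.97]
0 0 0.02 [-0.66  0.5   0.93  2.02 -0.82  0.83  2.08] 0.0001 [ 0.18  0.14 -0.97]
0 0 0 [-0.63  0.53  0.89  2.02 -0.87  0.81  2.12] 0.0001 [ 0.18  0.14 -0.97]
-0.027 0 0 [-0.57  0.54  0.89  2.01 -0.87  0.83  2.16] 0.0001 [ 0.18  0.14 -0.97]
-0.053 0 0 [-0.52  0.55  0.89  1.99 -0.87  0.85  2.21] 0.0001 [ 0.18  0.14 -0.97]
-0.08 0 0 [-0.46  0.57  0.88  1.97 -0.88  0.87  2.26] 0.0001 [ 0.18  0.14 -0.97]
-0.107 0 0 [-0.4   0.59  0.88  1.94 -0.88  0.89  2.3 ] 0.0001 [ 0.18  0.14 -0.97]
-0.134 0 0 [-0.35  0.6   0.88  1.92 -0.88  0.91  2.34] 0.0001 [ 0.18  0.14 -0.97]
-0.134 0.15 0 [-0.31  0.61  0.87  1.92 -0.94  0.96  2.26] 0.0 [ 0.2   0.19 -0.96]
-0.134 0.3 0 [-0.27  0.62  0.87  1.92 -0.99  0.99  2.19] 0.0 [ 0.22  0.23 -0.95]
-0.134 0.45 0 [-0.23  0.63  0.87  1.93 -1.05  1.02  2.12] 0.0 [ 0.24  0.27 -0.93]
-0.134 0.6 0 [-0.2   0.63  0.86  1.94 -1.11  1.05  2.05] 0.0 [ 0.28  0.31 -0.91]
-0.134 0.75 0 [-0.17  0.64  0.86  1.96 -1.17  1.07  1.98] 0.0 [ 0.31  0.34 -0.89]
-0.134 0.9 0 [-0.14  0.64  0.85  1.99 -1.23  1.09  1.91] 0.0 [ 0.35  0.36 -0.86]
-0.134 1.05 0 [-0.12  0.65  0.84  2.01 -1.29  1.11  1.84] 0.0 [ 0.39  0.38 -0.84]
-0.134 1.2 0 [-0.09  0.65  0.84  2.05 -1.35  1.11  1.77] 0.0 [ 0.44  0.38 -0.81]
```

move_arm(plan=[{"dp":[-1,2,20],"delta_rot":[0,0,-0.003],"gripper":0.7},{"dp":[-1,2,39],"delta_rot":[0,0,-0.003],"gripper":0.7},{"dp":[-1,2,39],"delta_rot":[0,0,-0.003],"gripper":0.7},{"dp":[-1,2,39],"delta_rot":[0,0,-0.003],"gripper":0.7}])

```text
t: 4.25
position: [0.5665, -0.0048, 0.1163]
tcp_rot: [0.082, 0.124, 0.985, 0.082]
ft_force: [-0.0, 0.3, -0.3]
gripper_width: 0.0642
gripper_force: 0.0
```

```bash
python3 st.py 0 0 0
```

```text
4.25 [-0.65  0.52  0.89  2.05 -0.87  0.77  2.11] [ 0.5665 -0.0048  0.1163] [-0.   0.3 -0.3] 0.0642
(array([ 0.8, -0. ,  0.7]), array([-0.0002,  0.0006, -0.0002]))
```

move_arm(plan=[{"dp":[0,0,0],"delta_rot":[0,0,0],"gripper":0},{"dp":[0,0,0],"delta_rot":[0,0,0],"gripper":0},{"dp":[0,0,0],"delta_rot":[0,0,0],"gripper":0},{"dp":[0,0,0],"delta_rot":[0,0,0],"gripper":0},{"dp":[0,0,0],"delta_rot":[0,0,0],"gripper":0},{"dp":[0,0,0],"delta_rot":[0,0,0],"gripper":0}], grip_force=60)

```text
t: 5.0
position: [0.5666, -0.0053, 0.1159]
tcp_rot: [0.081, 0.124, 0.986, 0.082]
ft_force: [-3.8, -1.9, 3.2]
gripper_width: 0.0158
gripper_force: 65.2
```

```bash
python3 st.py 0 0 0; python3 st.py -.1335 0 0
```

```text
5.0 [-0.65  0.53  0.89  2.05 -0.87  0.78  2.11] [ 0.5666 -0.0053  0.1159] [-3.8 -1.9  3.2] 0.0158
(array([1. , 0.5, 0.3]), array([-0.0008, -0.0002, -0.0006]))
5.0 [-0.65  0.53  0.89  2.05 -0.87  0.78  2.11] [ 0.5666 -0.0053  0.1159] [-3.8 -1.9  3.2] 0.0158
(array([ -44.9, -123.8,  -16.3]), array([-0.0008, -0.0002, -0.0006]))
```

move_arm(plan=[{"dp":[-4,-11,-1.5],"delta_rot":[0,0,0],"gripper":0},{"dp":[-10,-27,-3.6],"delta_rot":[0,0,0],"gripper":0},{"dp":[-17,-46,-6.1],"delta_rot":[0,0,0],"gripper":0},{"dp":[-24,-65,-8.7],"delta_rot":[0,0,0],"gripper":0},{"dp":[-31,-84,-11.2],"delta_rot":[0,0,0],"gripper":0},{"dp":[-37,-100.2,-13.4],"delta_rot":[0,0,0],"gripper":0},{"dp":[-42,-113.7,-15.2],"delta_rot":[0,0,0],"gripper":0},{"dp":[-45.9,-124.3,-16.6],"delta_rot":[0,0,0],"gripper":0},{"dp":[-45.9,-124.3,-16.6],"delta_rot":[0,0,0],"gripper":0},{"dp":[-45.9,-124.3,-16.6],"delta_rot":[0,0,0],"gripper":0}])

```text
t: 6.25
position: [0.5788, -0.1387, 0.1159]
tcp_rot: [0.081, 0.124, 0.986, 0.082]
ft_force: [-4.2, -0.7, 5.1]
gripper_width: 0.0157
gripper_force: 65.2
```

```bash
cat >> h.py <<'E'
def look(tag):
    for n in("top","side"):
        W,im=cloud(n);Z=W[...,2];X=W[...,0];Y=W[...,1];roi=(X>.62)&(X<.85)&(abs(Y)<.25)
        for nm,a,b in(("head",.148,.159),("cap",.125,.137),("jar",.104,.115)):
            m=((Z>a)&(Z<b)&roi).astype(np.uint8);k,l,st,_=cv2.connectedComponentsWithStats(m)
            for i in range(1,k):
                if st[i,4]>80:
                    p=W[l==i];r=cv2.minAreaRect((p[:,:2]*1000).astype(np.float32));print(n,nm,st[i,4],np.round(r[0],1),np.round(r[1],1),round(r[2],1),"sy",round((np.array(r[0])@sy[:2]),1),"sx",round((np.array(r[0])@sx[:2]),1))
        np.savez(f"{n}{tag}.npz",im=im,W=W)
        cr=im[120:300,260:480] if n=="top" else im[110:280,260:460]
        cv2.imwrite(f"pics/{n}{tag}.png",cv2.resize(cr,None,fx=3.5,fy=3.3,interpolation=2)[...,::-1])
E
python3 st.py -.1335 0 0; python3 -c "
from h import *
look('2')"
```

```text
6.25 [-0.36  0.6   0.87  1.94 -0.89  0.88  2.33] [ 0.5788 -0.1387  0.1159] [-4.2 -0.7  5.1] 0.0157
(array([1.2, 0.9, 0.4]), array([-0.0016,  0.0001, -0.0007]))
top head 829 [ 686.4 -128.2] [51.2 50. ] 4.7 sy -189.9 sx 671.9
top cap 428 [ 761.1 -123. ] [28.1 50.1] 7.9 sy -191.5 sx 746.8
top jar 318 [742.9  70.1] [35.7 34.4] 2.1 sy 2.5 sx 746.2
side head 419 [ 684.6 -127.5] [49.6 49.6] 4.3 sy -189.0 sx 670.2
side cap 238 [ 760.5 -123.7] [28.9 52. ] 10.3 sy -192.1 sx 746.2
side cap 202 [ 675.1 -116.7] [66.  36.5] 42.9 sy -177.4 sx 661.8
side jar 117 [ 752.  -119.8] [51.2 21.6] 70.1 sy -187.4 sx 738.1
side jar 290 [742.4  69.2] [35.5 36.6] 13.9 sy 1.6 sx 745.7
```

View pics/side2.png

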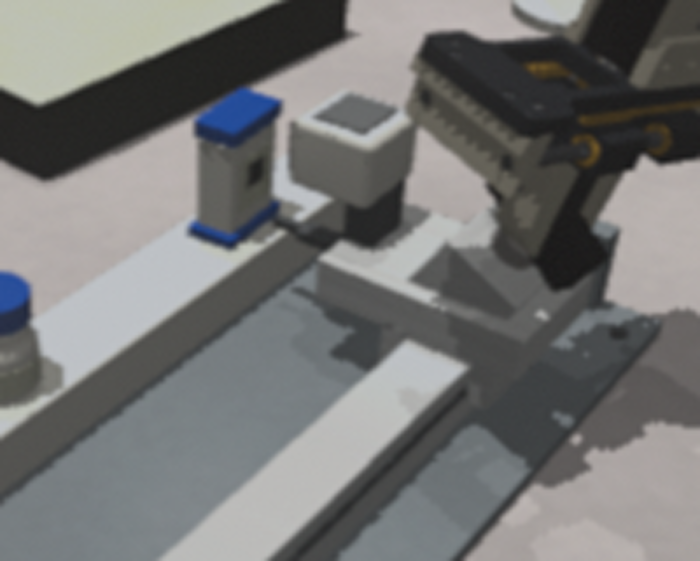

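Run:
```python
from h import *
z=np.load("side2.npz");W=z["W"];im=z["im"];a=W@sx*1000;b=W@sy*1000;h=W[...,2]*1000
m=(h>58)&(h<72)&(a>694)&(a<735)&(b>-215)&(b<-165)
o=np.c_[a[m],b[m],h[m],im[m].mean(-1)];o=o[o[:,0].argsort()];print(o.round(0).astype(int).tolist())
# cartridge side faces: all points of cartridge
for n in("top","side"):
    W=np.load(n+"2.npz")["W"];a=W@sx*1000;b=W@sy*1000;h=W[...,2]*1000
    for h0,h1 in((54,62),(65,115),(120,135)):
        m=(h>h0)&(h<h1)&(a>725)&(a<775)&(b>-230)&(b<-150)
        if m.sum()>10: print(n,h0,m.sum(),np.percentile(a[m],[2,98]).round(1),np.percentile(b[m],[2,98]).round(1))
    m=(h>148)&(h<159)&(a>630)&(a<720)&(b>-240);print(n,"head",np.percentile(b[m],[2,98]).round(1))
```

```text
[[694, -187, 69, 69], [694, -184, 66, 46], [694, -194, 70, 74], [695, -184, 70, 68], [696, -194, 70, 78], [696, -190, 69, 82], [696, -191, 71, 84], [697, -185, 65, 55], [697, -185, 67, 50], [697, -188, 70, 80], [697, -199, 69, 78], [698, -185, 71, 70], [698, -196, 70, 78], [698, -186, 69, 62], [698, -183, 65, 67], [699, -184, 67, 61], [699, -184, 69, 53], [699, -188, 71, 75], [700, -192, 69, 84], [701, -186, 69, 54], [702, -192, 70, 108], [703, -190, 69, 65], [703, -187, 66, 58], [704, -187, 70, 54], [704, -189, 67, 47], [705, -192, 69, 96], [705, -190, 70, 78], [705, -187, 65, 79], [706, -187, 69, 50], [706, -188, 66, 58], [706, -188, 71, 69], [708, -193, 70, 108], [708, -187, 68, 53], [708, -191, 71, 87], [709, -189, 64, 85], [710, -190, 68, 61], [711, -188, 64, 110], [711, -188, 67, 57], [712, -192, 69, 79], [712, -189, 68, 54], [712, -189, 70, 72], [713, -187, 69, 48], [714, -189, 65, 62], [714, -193, 70, 89], [715, -190, 68, 62], [715, -187, 65, 75], [716, -191, 70, 72], [716, -189, 66, 61], [717, -189, 68, 56], [730, -168, 59, 72], [731, -179, 58, 49], [731, -186, 59, 52], [731
[... 689 characters left out ...]
[734, -170, 66, 90], [734, -177, 63, 78], [734, -183, 71, 77], [734, -207, 71, 80], [734, -167, 58, 74], [735, -170, 68, 90], [735, -187, 62, 76], [735, -208, 68, 81], [735, -201, 69, 77], [735, -212, 59, 58], [735, -188, 59, 67], [735, -187, 71, 76], [735, -187, 67, 79], [735, -184, 66, 80], [735, -181, 65, 81], [735, -174, 71, 84], [735, -198, 59, 60], [735, -191, 62, 76], [735, -195, 65, 79]]
top 54 105 [730.8 758.8] [-218.  -164.6]
top 65 207 [733.2 754.7] [-212.2 -168.2]
top 120 457 [732.4 759.9] [-214.9 -166.9]
top head [-212.7 -166. ]
side 54 119 [731.  758.3] [-217.1 -164.3]
side 65 486 [733.  756.5] [-213.6 -168. ]
side 120 289 [731.8 758.7] [-214.5 -166.7]
side head [-210.3 -165.1]
```

move_arm(plan=[{"dp":[-0.6,-1.7,-0.2],"delta_rot":[0,0,0],"gripper":0},{"dp":[-0.6,-1.7,-0.2],"delta_rot":[0,0,0],"gripper":0},{"dp":[-0.6,-1.7,-0.2],"delta_rot":[0,0,0],"gripper":0}])

```text
t: 6.72
position: [0.5788, -0.1391, 0.1159]
tcp_rot: [0.081, 0.124, 0.986, 0.083]
ft_force: [-6.6, 0.6, 6.3]
gripper_width: 0.0156
gripper_force: 65.2
```

Run:
```python
from h import *
look('3')
for n in("top","side"):
    W=np.load(n+"3.npz")["W"];a=W@sx*1000;b=W@sy*1000;h=W[...,2]*1000
    m=(h>148)&(h<159)&(a>630)&(a<720)&(b>-240);print(n,"head",np.percentile(b[m],[2,98]).round(1))
    m=(h>63)&(h<72)&(a>703)&(a<720)&(b>-215)&(b<-165);print("ptr",m.sum(),b[m].mean().round(2),np.percentile(b[m],[5,95]).round(1))
v=np.array([-np.sin(.35),0,np.cos(.35)]);g=np.array([0,0,-19.])
for t in np.arange(.1,1.31,.1): print(t.round(2),(g-R.from_rotvec(v*t).apply(g)).round(1),(v*t).round(3))
s=env.read_state();print(s["position"],s["ft_force"],s["moment"],s["qpos"])
```

```text
top head 833 [ 686.5 -128.8] [51.7 50. ] 4.5 sy -190.5 sx 672.0
top cap 427 [ 760.8 -123. ] [28.6 50.3] 7.9 sy -191.5 sx 746.5
top jar 318 [743.  70.] [35.6 34.3] 1.2 sy 2.4 sx 746.3
side head 413 [ 684.8 -128.6] [49.  50.3] 4.4 sy -190.2 sx 670.3
side cap 234 [ 760.  -123.5] [29.1 51.4] 6.4 sy -191.9 sx 745.7
side cap 207 [ 674.9 -117.5] [66.  35.4] 44.4 sy -178.2 sx 661.5
side jar 118 [ 751.9 -119.1] [49.4 24. ] 66.2 sy -186.8 sx 738.0
side jar 291 [742.9  69. ] [35.7 36.3] 21.0 sy 1.4 sx 746.1
top head [-213.4 -166.3]
ptr 3 -190.37 [-192.  -188.7]
side head [-210.6 -166.1]
ptr 28 -189.89 [-193.8 -187.2]
0.1 [-0.   0.7 -0. ] [-0.034  0.     0.094]
0.2 [-0.1  1.3 -0. ] [-0.069  0.     0.188]
0.3 [-0.3  1.9 -0.1] [-0.103  0.     0.282]
0.4 [-0.5  2.5 -0.2] [-0.137  0.     0.376]
0.5 [-0.7  3.1 -0.3] [-0.171  0.     0.47 ]
0.6 [-1.1  3.7 -0.4] [-0.206  0.     0.564]
0.7 [-1.4  4.2 -0.5] [-0.24   0.     0.658]
0.8 [-1.9  4.7 -0.7] [-0.274  0.     0.751]
0.9 [-2.3  5.1 -0.8] [-0.309  0.     0.845]
1.0 [-2.8  5.5 -1. ] [-0.343  0.     0.939]
1.1 [-3.3  5.8 -1.2] [-0.377  0.     1.033]
1.2 [-3.9  6.1 -1.4] [-0.411  0.     1.127]
1.3 [-4.5  6.3 -1.6] [-0.446  0.     1.221]
[ 0.57883811 -0.13901991  0.11586728] [-6.39000266  0.03620493  6.30563031] [0.09013775 1.12942842 0.04208159] [-0.35519294  0.5960031   0.86906653  1.94142439 -0.89108866  0.88374395
  2.33657706]
```

move_arm(plan=[{"dp":[-0.5,-1.3,-0.2],"delta_rot":[0,0,0],"gripper":0},{"dp":[-0.5,-0.6,-0.2],"delta_rot":[-0.034,0,0.094],"gripper":0},{"dp":[-0.6,0.0,-0.2],"delta_rot":[-0.069,0,0.188],"gripper":0},{"dp":[-0.7,0.2,-0.2],"delta_rot":[-0.081,0,0.221],"gripper":0},{"dp":[-0.7,0.2,-0.2],"delta_rot":[-0.081,0,0.221],"gripper":0}])

```text
t: 7.45
position: [0.5794, -0.1395, 0.1162]
tcp_rot: [0.076, 0.228, 0.962, 0.131]
ft_force: [-6.3, -0.9, 6.3]
gripper_width: 0.0153
gripper_force: 65.2
```

```bash
cat >> h.py <<'E'
def meas(tag):
    for n in("top","side"):
        W=cloud(n)[0];a=W@sx*1000;b=W@sy*1000;h=W[...,2]*1000
        m=(h>148)&(h<159)&(a>640)&(a<720)&(b>-240);r=cv2.minAreaRect(np.c_[a[m],b[m]].astype(np.float32));print(n,"head",np.round(r[0],1),np.percentile(b[m],[2,98]).round(1))
        m=(h>63)&(h<72)&(a>703)&(a<720)&(b>-215)&(b<-165);print("  ptr",m.sum(),b[m].mean().round(2))
        m=(h>54)&(h<135)&(a>725)&(a<775)&(b>-230)&(b<-150);print("  cart",np.percentile(b[m],[1,99]).round(1).mean().round(1))
    s=env.read_state();print(s["t"],s["position"].round(4),np.round(s["ft_force"],1),np.round(s["moment"],2),np.round(s["qpos"],2),s["gripper_width"])
    Rt=R.from_quat(np.roll(s["tcp_rot"],-1)).as_matrix();y=Rt[:,1];e=np.cross(ax,y);e*=np.sign(e@uu);print("theta tool",np.arctan2(-e@sy,e@uu).round(3))
E
python3 -c "
from h import *
meas(1)"
```

```text
top head [ 672.  -191.9] [-214.5 -167.9]
  ptr 4 -190.14
  cart -190.8
side head [ 670.5 -191.5] [-213.1 -167.9]
  ptr 30 -191.09
  cart -190.2
7.55 [ 0.5794 -0.1395  0.1162] [-6.5 -0.6  6.7] [-0.07  1.23  0.23] [-0.3   0.61  0.87  1.94 -0.98  0.95  2.22] 0.015829962496557784
theta tool 0.609
```

move_arm(plan=[{"dp":[0,0.7,0],"delta_rot":[-0.034,0,0.094],"gripper":0},{"dp":[-0.1,1.3,0],"delta_rot":[-0.069,0,0.188],"gripper":0},{"dp":[-0.3,1.9,-0.1],"delta_rot":[-0.103,0,0.282],"gripper":0},{"dp":[-0.5,2.5,-0.2],"delta_rot":[-0.137,0,0.376],"gripper":0},{"dp":[-0.7,3.1,-0.3],"delta_rot":[-0.171,0,0.47],"gripper":0},{"dp":[-1.1,3.7,-0.4],"delta_rot":[-0.206,0,0.564],"gripper":0},{"dp":[-1.1,3.7,-0.4],"delta_rot":[-0.206,0,0.564],"gripper":0}])

```text
t: 8.43
position: [0.5813, -0.1368, 0.1175]
tcp_rot: [0.06, 0.478, 0.842, 0.244]
ft_force: [-8.0, -0.6, 6.7]
gripper_width: 0.0156
gripper_force: 65.2
```

```bash
python3 -c "
from h import *
meas(1)"
```

```text
top head [ 672.  -191.3] [-214.1 -167.6]
  ptr 3 -190.52
  cart -190.7
side head [ 670.2 -191. ] [-212.6 -166.8]
  ptr 27 -190.54
  cart -190.4
8.525 [ 0.5813 -0.1368  0.1174] [-8.7 -1.8  6.5] [-0.01  1.42  0.43] [-0.18  0.63  0.85  2.   -1.22  1.04  1.94] 0.01555989795850002
theta tool 1.21
```

move_arm(plan=[{"dp":[0,0.7,0],"delta_rot":[-0.034,0,0.094],"gripper":0},{"dp":[-0.1,1.3,0],"delta_rot":[-0.069,0,0.188],"gripper":0},{"dp":[-0.3,1.9,-0.1],"delta_rot":[-0.103,0,0.282],"gripper":0},{"dp":[-0.5,2.4,-0.2],"delta_rot":[-0.132,0,0.36],"gripper":0},{"dp":[-0.5,2.4,-0.2],"delta_rot":[-0.132,0,0.36],"gripper":0},{"dp":[-0.5,2.4,-0.2],"delta_rot":[-0.132,0,0.36],"gripper":0}])

```text
t: 9.28
position: [0.583, -0.1363, 0.1184]
tcp_rot: [0.046, 0.616, 0.725, 0.305]
ft_force: [-9.8, -0.6, 7.0]
gripper_width: 0.0157
gripper_force: 65.2
```

```bash
python3 -c "
from h import *
meas(1)
c=np.array([.5624,-.0072,.134])-.1345*sy
for n in('top','side'):
  W,im=cloud(n);print(n,bar(W,im,c))
"
```

```text
top head [ 672.2 -191.1] [-214.4 -167.6]
  ptr 3 -190.37
  cart -190.6
side head [ 670.2 -190.6] [-212.4 -166.7]
  ptr 28 -190.84
  cart -190.4
9.375 [ 0.5831 -0.1362  0.1185] [-10.3  -0.5   7.4] [-0.04  1.61  0.64] [-0.1   0.61  0.79  2.07 -1.38  1.04  1.75] 0.015722824104300637
theta tool -1.549
top (array([ 0.56523531, -0.14856987,  0.16404156]), array([21.9, 65.3]), np.float32(0.14893521), 66, np.float64(-0.1216577165612481))
side (array([ 0.55732122, -0.14667646,  0.16558827]), array([ 5.4, 70. ]), np.float32(0.03014171), 48, np.float64(-0.11646327384784483))
```

move_arm(plan=[{"dp":[0,0,0],"delta_rot":[0,0,0],"gripper":0.45},{"dp":[0,0,0],"delta_rot":[0,0,0],"gripper":0.45},{"dp":[0,0,0],"delta_rot":[0,0,0],"gripper":0.45},{"dp":[0,0,-20],"delta_rot":[0,0,0],"gripper":0.45},{"dp":[0,0,-60],"delta_rot":[0,0,0],"gripper":0.45},{"dp":[0,0,-110],"delta_rot":[0,0,0],"gripper":0.45},{"dp":[0,0,-150],"delta_rot":[0,0,0],"gripper":0.45},{"dp":[0,0,-150],"delta_rot":[0,0,0],"gripper":0.45}])

```text
t: 10.48
position: [0.5184, -0.1968, 0.2428]
tcp_rot: [0.05, 0.616, 0.725, 0.305]
ft_force: [0.3, -0.5, 0.2]
gripper_width: 0.0411
gripper_force: 0.0
```

```bash
python3 -c "
from h import *
meas(1)
c=np.array([.5624,-.0072,.134])-.1345*sy
for n in('top','side'):
  W,im=cloud(n);print(n,bar(W,im,c))
look('9')
"
```

```text
top head [ 672.1 -191.1] [-214.1 -167.7]
  ptr 3 -190.52
  cart -190.6
side head [ 670.2 -191.1] [-213.4 -166.9]
  ptr 25 -190.78
  cart -190.4
10.575 [ 0.5184 -0.1934  0.2401] [ 0.4  0.4 -0.6] [-0.54  0.54  0.  ] [-0.1   0.38  0.97  2.04 -1.07  1.17  1.59] 0.04118146923005958
theta tool -1.549
top (array([ 0.57528067, -0.14008586,  0.1342724 ]), array([70.4, 16.3]), np.float32(-1.5496396), 391, np.float64(-0.15282504119927168))
side (array([ 0.5735037 , -0.13874468,  0.13403435]), array([68.8, 15.1]), np.float32(-1.536095), 240, np.float64(-0.15220714353608086))
top head 832 [ 686.2 -129.5] [50.2 49.7] 6.0 sy -191.1 sx 671.7
top cap 434 [ 760.9 -123. ] [27.8 50.3] 8.8 sy -191.4 sx 746.6
top jar 318 [742.8  69.7] [35.4 35.3] 13.2 sy 2.1 sx 746.1
side head 426 [ 684.8 -129.5] [49.1 50.2] 5.9 sy -191.0 sx 670.2
side cap 232 [ 760.5 -122.9] [28.9 51.7] 9.1 sy -191.3 sx 746.2
side cap 210 [ 673.4 -118.1] [65.2 31.6] 47.8 sy -178.7 sx 660.0
side jar 116 [ 751.3 -119.4] [49.8 21.4] 69.2 sy -187.0 sx 737.4
side jar 293 [742.7  69.8] [36.  36.1] 7.1 sy 2.2 sx 746.0
```

View pics/top9.png

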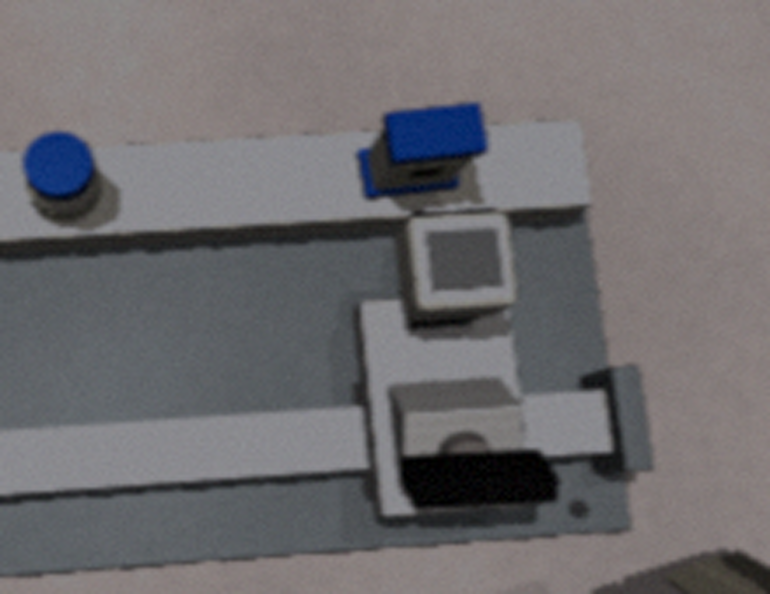

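View pics/side9.png

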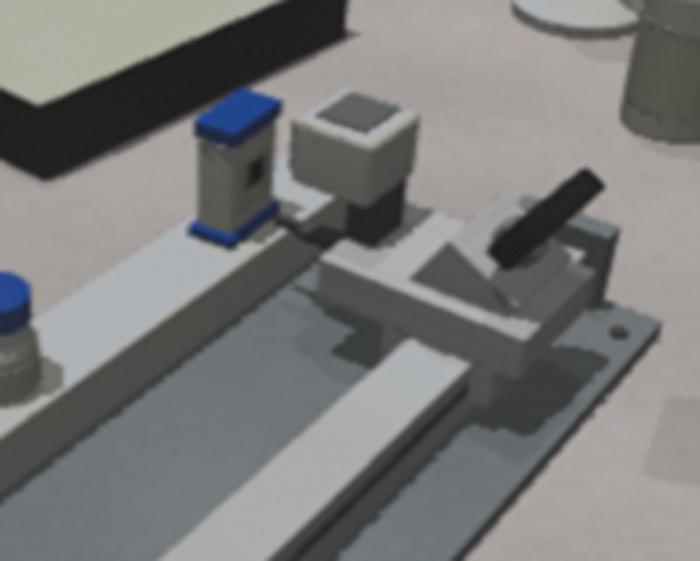

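The pictures show the bar parallel to the rail (top crop, bar at about (480,478); measured angle about 1.59 rad). The pointer sits within about 0.5 mm of the cartridge's middle, the jar and cartridge have not moved, and the gripper is clear.

```bash
python3 -c "
from h import *
print(env.sign_off())"
```

```text
the job is handed in; nothing more can be done
None
```

The job is handed in: the carriage pointer is within about 0.5 mm of the cartridge's middle by the cameras, the knob is locked with its bar along the rail (about 1.59 rad), and the cartridge and jar stand where they were; it took about 11 s.

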